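# Pry the sprung wire clip off the roller's stub shaft

## Robot

A 6-joint arm with a two-finger parallel gripper is mounted at the origin on the work surface; the furniture and walls round the work are solid. World frame = base frame: x ahead of the robot, y to its left, z up, the work surface at z = 0. Lengths are in mm, angles in rad, forces in N, time in s.
With the tool pointing down it reaches from about 350 to 925 mm from the base axis. Payload 6.4 kg.
Tool frame: the origin (TCP) lies where the fingers leave the gripper's body, on its centre line; the fingertips stand 73 mm ahead of it and the grasp point (between the pads) lies 54 mm ahead of it (ctrl.tips_ahead is the distance from the TCP to the fingertips, in mm); z points along the fingers, y is the direction in which the jaws open and shut (so a half turn about z gives the same grasp; the last joint's range is limited). The gripper opens to 85 mm and grips with 20 to 120 N. Pads are 22 mm wide; open, the fingers measure 114 mm over their backs; the gripper's body (76 mm by 85 mm) begins 54 mm behind the grasp point. The pads swing forward as they close: fully open they stand 13 mm farther back than shut.
Start: joints at [0.998, 0.245, 1.558, -0, 1.339, -0.174], TCP at [252.402, 599.006, 303.89] pointing down, gripper open.
Joint ranges: [-3.13, 3.13], [-1.02, 2.26], [0.13, 2.54], [-0.95, 4.09], [0.21, 2.88], [-2.74, 2.74]. Speed limits (rad/s): [2.57, 2.57, 3.14, 3.14, 3.14, 3.14].

## Interface

Orientations are given as [roll, pitch, yaw] about the fixed x, y, z axes, in that order (R = Rz(yaw) Ry(pitch) Rx(roll)).
In Python, from bench import ctrl gives the robot as it stands. The module is installed in compiled form; this text tells all that it offers.
- The arm moves only by the tool move_arm, never from a script. Its argument "targets" is a list of rows, each an object with "travel": the shift along the world's x, y, z in cm, a list of three; "twist": the turn, a rotation vector about the world's x, y, z in degrees, a list of three; "jaw": the closure, from 0 (fully open) to 1 (shut). A call has 1 to 10 rows; each row is the pose to reach, as a shift and turn from the pose commanded when the call began; what a row does not reach only later rows make up. A row lasts 1/8 s, in which the tool goes at most 62.5 mm and 10.7 degrees, less where a joint would pass 70% of its speed; a pose out of reach is approached as far as the arm can. A call with a gripper value outside its range is refused whole. The fingers move at their own pace and stop on an object; "force" is the grip in N (left out, the last holds). Time passes only in rows, so rows that repeat a pose let the fingers close. It gives the time, the measured TCP pose, the force and the opening at its end, in the units of the state.
- ctrl.read_state(): the state, without advancing time (a new reading comes with each control period).
- ctrl.snapshot(name): name is "side" or "top" or "wrist"; returns (picture, depth): 480x640x3 uint8, red, green, blue; 480x640 float32, mm along the optical axis (not along the pixel's ray), 0 where there is no reading.
- ctrl.camera_params(name): a dict with "fx", "fy", "cx", "cy" (pixels), "k1" (the pictures are not rectified: a ray, as slopes to the right and down, at radius r is drawn at 1 + k1 r^2 times it, then the intrinsics apply), "eye" and "orientation" of the camera in the world. Camera axes: x right, y down, z forward; pixel columns grow to the right and rows downward; lengths in mm; the calibration is good to about 2 mm. A picture is of the moment at which its call begins: read the wrist's pose just before it. camera_params takes no time and is no camera call; for the wrist camera it gives the pose at the moment of the call.
- ctrl.close_job(): hands the job in, once; it reports no verdict.
The state is a dict: "t": time; "joint_pos": joint angles; "qvel": joint speeds; "tau": joint torques, N m; "tool_pos": TCP position; "tool_rot": TCP orientation; "contact_force": force on the tool from outside, world axes, zero at the start; "moment": the same for the moment, N m; "finger_gap": opening from 0.0 (shut) to 1.0 (fully open).
Only numpy, scipy, OpenCV 4.12 (cv2) and the standard library are available. Lean on these libraries where they do the work, as an engineer would, in place of code of your own. Each camera call takes 0.05 s, during which the arm holds its last target.

## Task

Pry the sprung wire clip out of the groove of the leaning stub shaft with the hooked pick, hooking it by its eye and keeping the pick square to the shaft so that the clip is not bent, and let it fall into the catch tray below; do not push or pull the clip off with the fingers. Then lay the pick back on the pine board upright, with its hook hanging over the same edge as before, and leave the other things on the table where they are.

Things in the scene. Friction and masses are not known exactly. Their poses are not given: they have to be found in the camera images.
- stand: Fixed grey bench stand: base plate 265x150x8 mm, an aluminium catch tray on its -x side, a column on its +x side, a sloping plate with a small black roller. Origin on the table under the clip seat, z up; the shaft leans toward the stand's -x, over the tray. Nothing stands over the shaft.
- stub_shaft: Fixed steel shaft leaning 38 deg from vertical. Origin on its axis in the clip groove, 210 mm above the table; z out of its free end, x straight up the slope, y level. Groove: core 30 mm dia, 8 mm wide; end head 38 mm dia, top at z = 9 mm; black roller below, 48 mm dia, z = -4 to -44 mm. The clip comes off along -x (downhill).
- clip: Sprung clip of 6 mm steel wire, 50 g, 70 mm long, 43 mm wide, flat in the groove. Origin at the shaft's centre, axes as the shaft's when seated: open jaws toward +x, closed round eye toward -x. Pulled along -x, it resists with about 8 to 10 N, springs open after some 5 mm, and after about 20 to 30 mm it is loose and drops.
- eye (a point): Centre of the clip's eye, 35.5 mm from the clip's origin along its -x. The eye is a round hole of 22 mm diameter (28 mm between wire centres) whose axis is the clip's z; it stands clear beyond the roller with free air above and below it.
- tray (a point): Centre of the tray's inner floor (11 mm above the table), in line with the stand's axes and 68 mm from its origin along its -x. Inside 144x144 mm, walls 27 mm above the floor (rim 38 mm above the table).
- board: Plain pine board 148 (x) by 315 (y) by 19 mm, fixed on the table. Origin at the centre of its underside, its top at 19 mm. The pick lies across it with the hook beyond the board's +x edge.
- pick: Hooked pick, 90 g. Wooden handle 90 (x) by 18 (y) by 30 mm high (z), standing on its flat underside; origin at that underside's centre, z up as it lies. 6 mm steel shank along +x, 15 mm above the underside, ending in a 6 mm thick hook bent straight down (-z) at x = 120 mm, to 13 mm below the underside. Grip the handle across its 18 mm.
- hook_tip (a point): Lower end of the pick's hook: 120 mm from the pick's origin along its x, 13 mm below it (z).
- paste_pot: Small white pot 56 mm diameter, 51 mm high, bystander; origin under its centre.
- stilt: Three-armed kiln stilt 58x50x24 mm, bystander; origin under its centre.
- green_jar: Small pigment jar with a green cap, 42 mm diameter, 62 mm high, bystander; origin under its centre.
Mind the look-alikes: they are no part of the job. Leave any blue look-alike of the clip alone.

How it is judged:
By the outcome, as a careful person would: the job done as asked, in the order asked, and still so for the second after the job is handed in, with the robot touching nothing.
It also fails if it takes over 56 s, if anything falls off the work surface, if the arm or the gripper's body presses on something with over 40 N, if the wrist force passes 120 N, or if a joint passes its speed limit or range.

## Working session

There is one attempt and no reset: what is moved stays moved. The work goes in short steps, Python scripts to look and compute and a tool call to move; the robot and the scene stay as the last step left them, time stands still between calls to the robot, and variables do not carry over. Pictures are saved under pics/ and viewed, and the job is handed in when it is done.

Besides the shell and the picture viewer there is one more tool, called after "Emit:" as name(argument=value, ...), one argument or row to a line, values as JSON. move_arm: Moves the arm, as the interface text tells. Its arguments: {"type":"object","properties":{"targets":{"type":"array"},"force":{"type":"number"}},"required":["targets"]}

```bash
mkdir -p pics; ls
cat > h.py <<'E'
import numpy as np,cv2
from bench import ctrl
from scipy.spatial.transform import Rotation as R
def snap(n,tag):
    p=ctrl.camera_params(n); im,d=ctrl.snapshot(n)
    cv2.imwrite(f'pics/{tag}.png',im[:,:,::-1]); np.savez(f'pics/{tag}.npz',im=im,d=d,p=np.array([p],dtype=object))
    return p,im,d
def load(tag):
    z=np.load(f'pics/{tag}.npz',allow_pickle=True); return z['p'][0],z['im'],z['d']
def Rc(p):
    o=np.array(p['orientation'],float)
    return o if o.shape==(3,3) else R.from_euler('xyz',o).as_matrix()
def ray(p,u,v):
    K=np.array([[p['fx'],0,p['cx']],[0,p['fy'],p['cy']],[0,0,1.]])
    q=cv2.undistortPoints(np.array([[[u,v]]],float),K,np.array([p['k1'],0,0,0.]))[0,0]
    return np.array(p['eye'],float),Rc(p)@np.array([q[0],q[1],1.])
def atz(p,u,v,z):
    e,r=ray(p,u,v); return e+r*(z-e[2])/r[2]
def atd(p,d,u,v):
    e,r=ray(p,u,v); return e+r*d[int(round(v)),int(round(u))]
def proj(p,X):
    K=np.array([[p['fx'],0,p['cx']],[0,p['fy'],p['cy']],[0,0,1.]])
    r=Rc(p).T; t=-r@np.array(p['eye'],float)
    return cv2.projectPoints(np.array([X],float).reshape(-1,3),cv2.Rodrigues(r)[0],t,K,np.array([p['k1'],0,0,0.]))[0][:,0]
E
python3 - <<'E'
from h import *
for n in ['top','side']:
    p,im,d=snap(n,n+'0'); print(n,p)
print(ctrl.read_state())
E
```

```text
pics
top {'fx': 503.11756196430537, 'fy': 503.11756196430537, 'cx': 329.4479720031098, 'cy': 242.36057116349056, 'k1': 0.009893004845264163, 'eye': array([ 425.22356052,   47.14640065, 1144.46609616]), 'orientation': array([-3.07966831, -0.00937684, -1.59414955])}
side {'fx': 451.4315172378279, 'fy': 451.4315172378279, 'cx': 321.47366202817574, 'cy': 233.48066734222522, 'k1': -0.0923083790122922, 'eye': array([ 113.55653366, -692.35754613,  491.69361214]), 'orientation': array([-1.97936837,  0.01449765, -0.48221088])}
{'t': 0.1, 'joint_pos': array([ 9.97888003e-01,  2.45710386e-01,  1.55887389e+00, -1.90214444e-05,
        1.33869216e+00, -1.74102604e-01]), 'qvel': array([-1.99514570e-05,  9.64472060e-05, -2.65263828e-03,  7.14827078e-04,
       -2.89465271e-03,  2.11067999e-03]), 'tau': array([-1.31172228e-04, -4.30670071e+01, -3.27128720e+01, -1.04321653e-04,
        2.85279122e-03, -8.29692027e-06]), 'tool_pos': array([252.20291314, 598.67700995, 302.92185462]), 'tool_rot': array([-3.13993112e+00, -2.73448557e-04,  2.74279110e+00]), 'contact_force': array([-0.07461385, -0.27856179, -0.47182977]), 'moment': array([-0.01068924, -0.00862837, -0.01734736]), 'finger_gap': 1.0002960158189738}
```

View pics/top0.png

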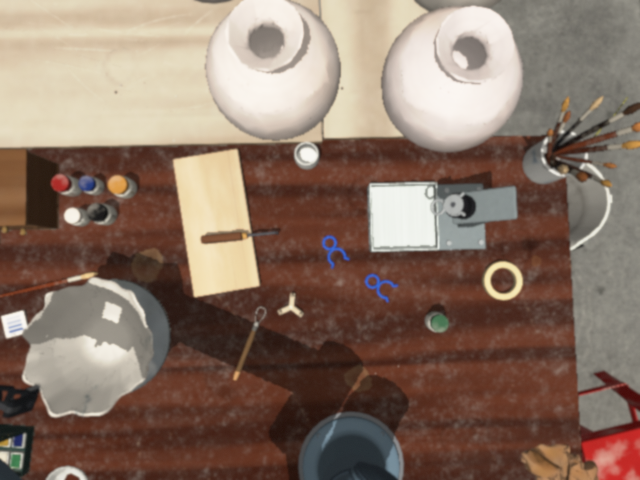

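View pics/side0.png

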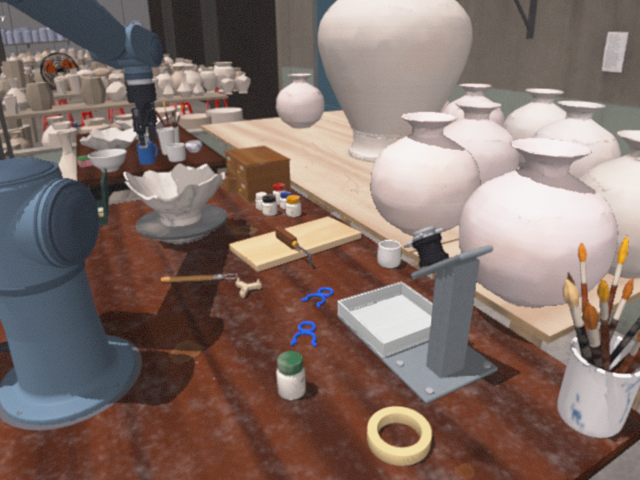

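Run:
```python
from h import *
print(ctrl.tips_ahead)
p,im,d=load('top0')
a=cv2.resize(im[130:310,160:300,::-1],None,fx=4,fy=4,interpolation=cv2.INTER_CUBIC)
b=cv2.resize(im[170:260,360:530,::-1],None,fx=4.5,fy=4.5,interpolation=cv2.INTER_CUBIC)
cv2.imwrite('pics/ta.png',a[:600]);cv2.imwrite('pics/tb.png',b)
p,im,d=load('side0')
b=cv2.resize(im[215:375,330:500,::-1],None,fx=3.7,fy=3.7,interpolation=cv2.INTER_CUBIC)
cv2.imwrite('pics/sb.png',b)
```

```text
72.6
```

View pics/ta.png

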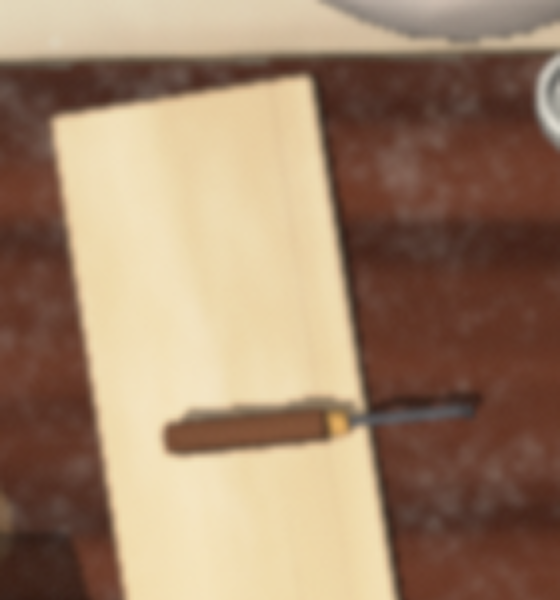

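View pics/tb.png

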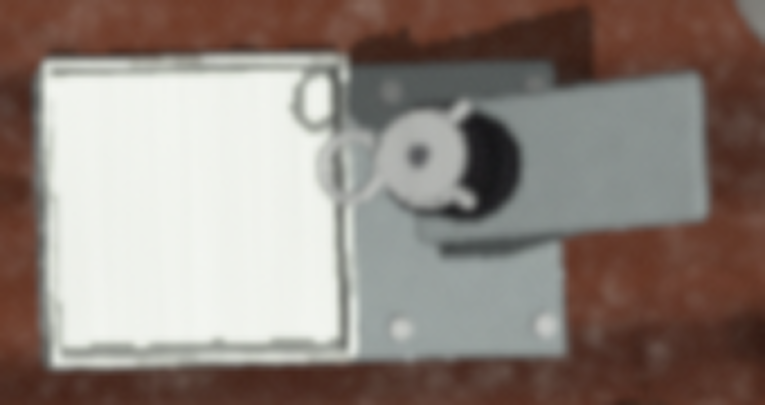

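View pics/sb.png

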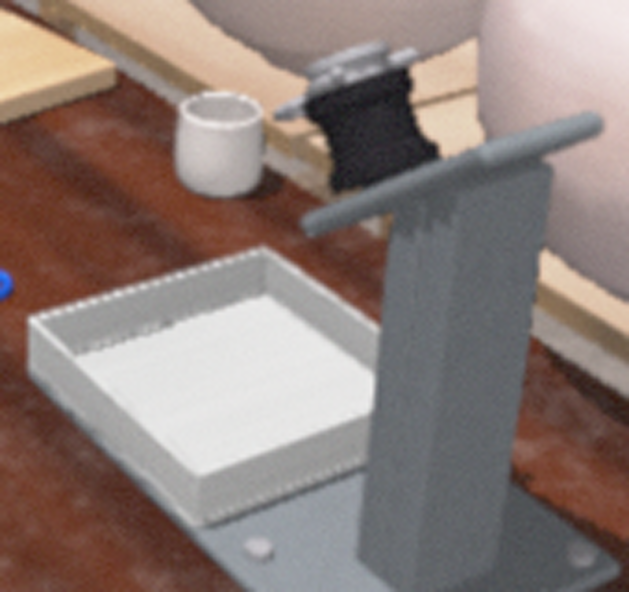

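Run:
```python
from h import *
np.set_printoptions(precision=1,suppress=True)
p,im,d=load('top0'); ps,ims,ds=load('side0')
A=lambda x,y:(x/4+160-.375,y/4+130-.375)
B=lambda x,y:(x/4.5+360-.39,y/4.5+170-.39)
S=lambda x,y:(x/3.7+330-.36,y/3.7+215-.36)
c=[atz(p,*B(*q),38) for q in [(42,60),(348,55),(355,358),(50,368)]]; print('tray',*c, np.mean(c,0))
print([np.linalg.norm(c[i]-c[i-1]) for i in range(4)])
c=[atz(ps,*S(*q),38) for q in [(28,318),(263,248),(200,477)]]; print('tray side',*c)
print('board',[atz(p,*A(*q),19) for q in [(52,118),(312,77),(397,600),(128,600)]])
print('handle',[atz(p,*A(*q),49) for q in [(165,438),(328,424)]],[atz(p,*A(*q),37) for q in [(352,421),(472,409)]])
print('eye',atz(p,*B(347,164),188),'head',atz(p,*B(420,156),217), 'headdepth',atd(p,d,*B(425,140)), 'handledepth',atd(p,d,*A(250,430)),'shank',atd(p,d,*A(430,413)))
print('side eye at z188',atz(ps,*S(285,110),188))
# handle by mask
hsv=cv2.cvtColor(im,cv2.COLOR_RGB2HSV)
print(hsv[236:240,205:240:8])
for u,v in [(436.7,206.7)]: print(proj(p,atz(p,u,v,188)))
```

```text
tray [623.8 -55.6  38. ] [ 622.9 -206.9   38. ] [ 473.1 -204.9   38. ] [471.6 -55.3  38. ] [ 547.8 -130.7   38. ]
[np.float64(152.172498114085), np.float64(151.30234261941195), np.float64(149.87039714033145), np.float64(149.65364278323497)]
tray side [472.  -57.4  38. ] [619.6 -57.6  38. ] [ 473.3 -208.4   38. ]
board [array([690.8, 384.2,  19. ]), array([711.3, 237.7,  19. ]), array([415.2, 194.1,  19. ]), array([418.7, 343.3,  19. ])]
handle [array([506.3, 314.8,  49. ]), array([512. , 226.3,  49. ])] [array([514.3, 215. ,  37. ]), array([519.4, 148.9,  37. ])]
eye [ 549.3 -170.4  188. ] head [ 548.2 -194.1  217. ] headdepth [ 554.6 -196.1  218.1] handledepth [509.7 269.   47.6] shank [517.7 172.1  37.2]
side eye at z188 [ 533.2 -174.8  188. ]
[[[ 11 123 120]
  [ 11 138 120]
  [ 11 140 124]
  [ 11 141 127]
  [ 11 140 129]]

 [[ 11 139 121]
  [ 11 141 125]
  [ 11 141 127]
  [ 11 139 130]
  [ 11 143 128]]

 [[ 11 140 124]
  [ 11 139 127]
  [ 11 139 130]
  [ 11 139 128]
  [ 11 139 123]]

 [[ 11 140 126]
  [ 11 139 127]
  [ 11 140 126]
  [ 11 135 121]
  [ 12 120 121]]]
[[436.7 206.7]]
```

Emit:
move_arm(
  targets=[
    {"travel": [6, -7, 1], "twist": [0, 0, -10]},
    {"travel": [12, -14, 2], "twist": [0, 0, -20]},
    {"travel": [17, -20, 2], "twist": [0, 0, -30]},
    {"travel": [22, -26, 2], "twist": [0, 0, -40]},
    {"travel": [25, -31, 1], "twist": [0, 0, -50]},
    {"travel": [25.7, -32.8, 0], "twist": [0, 0, -60]},
    {"travel": [25.7, -32.8, 0], "twist": [0, 0, -63]},
    {"travel": [25.7, -32.8, 0], "twist": [0, 0, -63]},
    {"travel": [25.7, -32.8, 0], "twist": [0, 0, -63]},
    {"travel": [25.7, -32.8, 0], "twist": [0, 0, -63]},
  ],
)

```text
schema error: expected keys travel, twist, jaw
```

Run:
```python
from h import *
s=ctrl.read_state();print(s)
p,im,d=snap('wrist','w1');print(p)
```

```text
{'t': 0.1, 'joint_pos': array([ 9.97888003e-01,  2.45710386e-01,  1.55887389e+00, -1.90214444e-05,
        1.33869216e+00, -1.74102604e-01]), 'qvel': array([-1.99514570e-05,  9.64472060e-05, -2.65263828e-03,  7.14827078e-04,
       -2.89465271e-03,  2.11067999e-03]), 'tau': array([-1.31172228e-04, -4.30670071e+01, -3.27128720e+01, -1.04321653e-04,
        2.85279122e-03, -8.29692027e-06]), 'tool_pos': array([252.20291314, 598.67700995, 302.92185462]), 'tool_rot': array([-3.13993112e+00, -2.73448557e-04,  2.74279110e+00]), 'contact_force': array([-0.07461385, -0.27856179, -0.47182977]), 'moment': array([-0.01068924, -0.00862837, -0.01734736]), 'finger_gap': 1.0002960158189738}
{'fx': 401.0977538899378, 'fy': 401.0977538899378, 'cx': 315.5549753746546, 'cy': 241.35030865807883, 'k1': 0.01262895575025914, 'eye': array([183.25919864, 627.81289369, 373.20362804]), 'orientation': array([2.84576742e+00, 2.79424825e-03, 1.17194225e+00])}
```

View pics/w1.png

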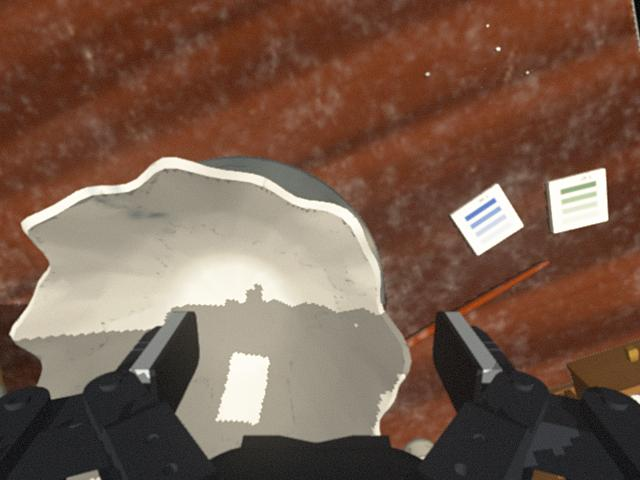

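Emit:
move_arm(
  targets=[
    {"travel": [6, -7, 1], "twist": [0, 0, -10], "jaw": 0},
    {"travel": [12, -14, 2], "twist": [0, 0, -20], "jaw": 0},
    {"travel": [17, -20, 2], "twist": [0, 0, -30], "jaw": 0},
    {"travel": [22, -26, 2], "twist": [0, 0, -40], "jaw": 0},
    {"travel": [25, -31, 1], "twist": [0, 0, -50], "jaw": 0},
    {"travel": [25.7, -32.8, 0], "twist": [0, 0, -60], "jaw": 0},
    {"travel": [25.7, -32.8, 0], "twist": [0, 0, -63], "jaw": 0},
    {"travel": [25.7, -32.8, 0], "twist": [0, 0, -63], "jaw": 0},
    {"travel": [25.7, -32.8, 0], "twist": [0, 0, -63], "jaw": 0},
  ],
)

```text
t: 1.27
tool_pos: [509.2, 271.2, 303.7]
tool_rot: [-3.141, -0.0, 1.643]
contact_force: [-0.1, 1.2, 1.0]
finger_gap: 0.997
```

Run:
```python
from h import *
s=ctrl.read_state();print({k:np.round(s[k],3) for k in ['t','joint_pos','tool_pos','tool_rot','contact_force']})
p,im,d=snap('wrist','w1');print(p)
```

```text
{'t': np.float64(1.275), 'joint_pos': array([0.293, 0.076, 1.748, 0.   , 1.318, 0.22 ]), 'tool_pos': array([509.151, 271.235, 303.733]), 'tool_rot': array([-3.141, -0.   ,  1.643]), 'contact_force': array([-0.146,  1.184,  0.988])}
{'fx': 401.0977538899378, 'fy': 401.0977538899378, 'cx': 315.5549753746546, 'cy': 241.35030865807883, 'k1': 0.01262895575025914, 'eye': array([503.37372954, 345.6177126 , 374.04439682]), 'orientation': array([2.84469904e+00, 1.12332754e-03, 7.26327011e-02])}
```

View pics/w1.png

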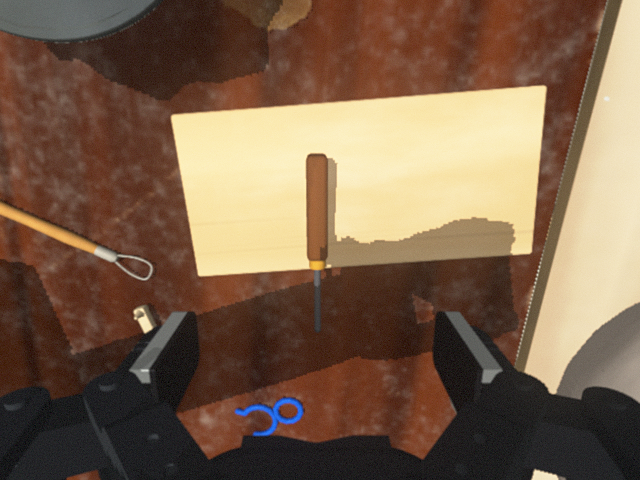

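Run:
```python
from h import *
np.set_printoptions(precision=1,suppress=True)
p,im,d=load('w1'); pt,it,dt=load('top0')
print('handle ends @49',atz(p,316,154,49),atz(p,317,261,49),'shank',atz(p,318,272,37),atz(p,318,330,37))
hsv=cv2.cvtColor(im,cv2.COLOR_RGB2HSV)
print(hsv[200,300:340])
print('depth handle',atd(p,d,316,200),'board',atd(p,d,250,200),'shank',[atd(p,d,318,v)[2] for v in (280,300,320)])
for v in (180,200,220,240):
    r=hsv[v,290:345]; m=(r[:,2]<150)&(r[:,1]>110); i=np.where(m)[0]+290; print(v,i.min(),i.max(), atz(p,i.min(),v,49)[0],atz(p,i.max(),v,49)[0],atz(p,i.mean(),v,49))
def tri(a,b):
    (e1,r1),(e2,r2)=a,b
    A=np.stack([r1,-r2],1); t=np.linalg.lstsq(A,e2-e1,rcond=None)[0]
    a,b=e1+t[0]*r1,e2+t[1]*r2; return (a+b)/2,np.linalg.norm(a-b)
A=lambda x,y:(x/4+160-.375,y/4+130-.375)
print(tri(ray(p,316.5,154),ray(pt,*A(165,438))),tri(ray(p,317.5,261),ray(pt,*A(328,424))),tri(ray(p,318,330),ray(pt,*A(472,409))))
```

```text
handle ends @49 [505.3 318.8  49. ] [512.7 228.9  49. ] shank [514.8 214.1  37. ] [519.1 155.8  37. ]
[[ 22  85 248]
 [ 23  83 249]
 [ 22  82 248]
 [ 22  81 248]
 [ 23  79 251]
 [ 22  86 251]
 [ 17 121 186]
 [ 12 140 138]
 [ 13 147 142]
 [ 12 152 148]
 [ 11 152 154]
 [ 12 149 161]
 [ 13 153 167]
 [ 13 158 163]
 [ 13 153 163]
 [ 12 154 166]
 [ 12 152 158]
 [ 12 157 161]
 [ 12 153 155]
 [ 12 148 160]
 [ 14 169 148]
 [ 12 146 157]
 [ 13 155 155]
 [ 13 152 151]
 [ 14 155 143]
 [ 12 154 131]
 [ 12 148 122]
 [ 16 120 123]
 [ 16 105 161]
 [ 16  96 172]
 [ 18  95 169]
 [ 18  98 175]
 [ 16 100 169]
 [ 16  99 170]
 [ 18 102 165]
 [ 16 105 197]
 [ 22  88 247]
 [ 23  77 251]
 [ 22  80 249]
 [ 23  75 249]]
depth handle [508.  282.1  50.4] board [449.4 271.6  18.9] shank [np.float64(37.1818375647872), np.float64(37.03780509381653), np.float64(38.00332647381617)]
180 307 327 499.55206255669907 515.6959937992367 [508.4 298.3  49. ]
200 307 327 500.6393589718855 517.0244478411026 [509.9 282.   49. ]
220 307 327 501.7601655558461 518.3927000692457 [511.4 265.2  49. ]
240 307 327 502.9158141810219 519.8023238533403 [512.9 247.8  49. ]
(array([506.5, 317.7,  37.6]), np.float64(1.388703150402496)) (array([512.8, 227.1,  43.8]), np.float64(0.9754351410316008)) (array([519.9, 149.9,  26.5]), np.float64(0.694233694792828))
```

Emit:
move_arm(
  targets=[
    {"travel": [0.1, 0.1, -6], "twist": [0, 0, 0.3], "jaw": 0},
    {"travel": [0.1, 0.1, -12], "twist": [0, 0, 0.3], "jaw": 0.3},
    {"travel": [0.1, 0.1, -17], "twist": [0, 0, 0.3], "jaw": 0.4},
    {"travel": [0.1, 0.1, -20], "twist": [0, 0, 0.3], "jaw": 0.4},
    {"travel": [0.1, 0.1, -20.9], "twist": [0, 0, 0.3], "jaw": 0.4},
    {"travel": [0.1, 0.1, -20.9], "twist": [0, 0, 0.3], "jaw": 0.4},
    {"travel": [0.1, 0.1, -20.9], "twist": [0, 0, 0.3], "jaw": 0.4},
  ],
)

```text
t: 2.2
tool_pos: [511.5, 272.7, 96.8]
tool_rot: [3.138, -0.001, 1.649]
contact_force: [0.0, 0.0, 0.5]
finger_gap: 0.6
```

Run:
```python
from h import *
s=ctrl.read_state();print({k:np.round(s[k],3) for k in ['t','joint_pos','tool_pos','tool_rot','contact_force','finger_gap']})
p,im,d=snap('wrist','w2')
```

```text
{'t': np.float64(2.2), 'joint_pos': array([0.294, 0.358, 1.842, 0.   , 0.938, 0.216]), 'tool_pos': array([511.464, 272.71 ,  96.824]), 'tool_rot': array([ 3.138e+00, -1.000e-03,  1.649e+00]), 'contact_force': array([0.028, 0.019, 0.47 ]), 'finger_gap': np.float64(0.6)}
```

View pics/w2.png

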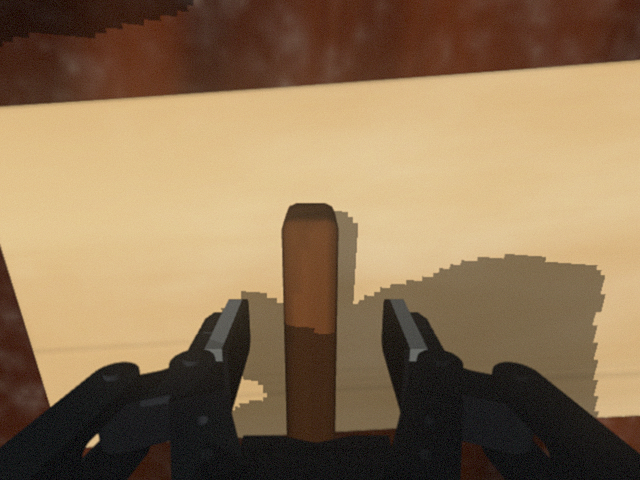

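Emit:
move_arm(
  targets=[
    {"travel": [-0.15, 0, -0.1], "twist": [0, 0, 0], "jaw": 0.4},
    {"travel": [-0.15, 0, -0.1], "twist": [0, 0, 0], "jaw": 0.6},
    {"travel": [-0.15, 0, -0.1], "twist": [0, 0, 0], "jaw": 0.8},
    {"travel": [-0.15, 0, -0.1], "twist": [0, 0, 0], "jaw": 1},
    {"travel": [-0.15, 0, -0.1], "twist": [0, 0, 0], "jaw": 1},
    {"travel": [-0.15, 0, -0.1], "twist": [0, 0, 0], "jaw": 1},
  ],
  force=70,
)

```text
t: 3.0
tool_pos: [509.2, 272.0, 94.3]
tool_rot: [3.141, -0.0, 1.648]
contact_force: [-0.9, 0.4, 5.1]
finger_gap: 0.198
```

Run:
```python
from h import *
s=ctrl.read_state();print({k:np.round(s[k],3) for k in ['t','joint_pos','tool_pos','tool_rot','contact_force','finger_gap']})
p,im,d=snap('wrist','w3')
```

```text
{'t': np.float64(3.0), 'joint_pos': array([ 0.294,  0.359,  1.847, -0.   ,  0.935,  0.217]), 'tool_pos': array([509.178, 272.047,  94.271]), 'tool_rot': array([ 3.141, -0.   ,  1.648]), 'contact_force': array([-0.886,  0.354,  5.108]), 'finger_gap': np.float64(0.198)}
```

View pics/w3.png

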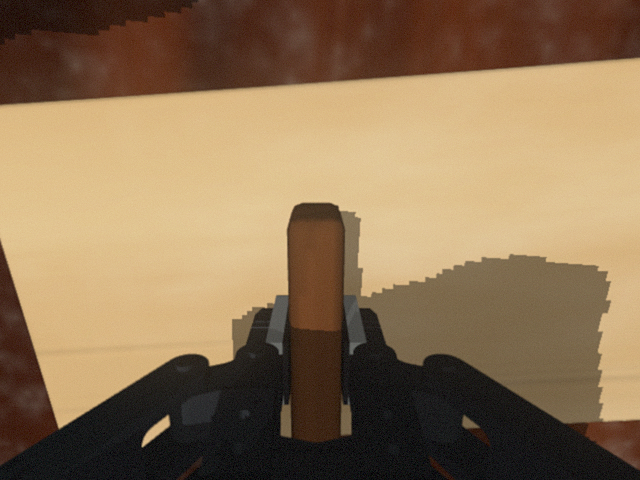

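Run:
```python
from h import *
np.set_printoptions(precision=1,suppress=True)
p,im,d=load('top0'); ps,ims,ds=load('side0')
b=cv2.resize(im[180:235,420:490,::-1],None,fx=10,fy=10,interpolation=cv2.INTER_CUBIC);cv2.imwrite('pics/tc.png',b)
b=cv2.resize(ims[215:275,395:465,::-1],None,fx=10,fy=10,interpolation=cv2.INTER_CUBIC);cv2.imwrite('pics/sc.png',b)
O=np.array([547.8,-199,210]);c,s=np.cos(np.radians(38)),np.sin(np.radians(38))
xs=np.array([0,-c,s]);ys=np.array([1,0,0]);zs=np.array([0,s,c])
f=lambda x,y,z:O+x*xs+y*ys+z*zs
for n,pt in [('eye',f(-35.5,0,0)),('eyefar',f(-49.5,0,0)),('eyeL',f(-35.5,14,0)),('eyeR',f(-35.5,-14,0)),('headtop',f(0,0,9))]:
    print(n,pt,'topcrop',(proj(p,pt)[0]-[420,180]+.45)*10,'sidecrop',(proj(ps,pt)[0]-[395,215]+.45)*10)
```

```text
eye [ 547.8 -171.   188.1] topcrop [175.7 272.7] sidecrop [178.9 270.3]
eyefar [ 547.8 -160.   179.5] topcrop [108.7 279.9] sidecrop [133.7 293.8]
eyeL [ 561.8 -171.   188.1] topcrop [173.  200.2] sidecrop [247.  252.8]
eyeR [ 533.8 -171.   188.1] topcrop [178.3 345.4] sidecrop [109.6 288.1]
headtop [ 547.8 -193.5  217.1] topcrop [330.9 249.4] sidecrop [281.1 152.7]
```

View pics/tc.png

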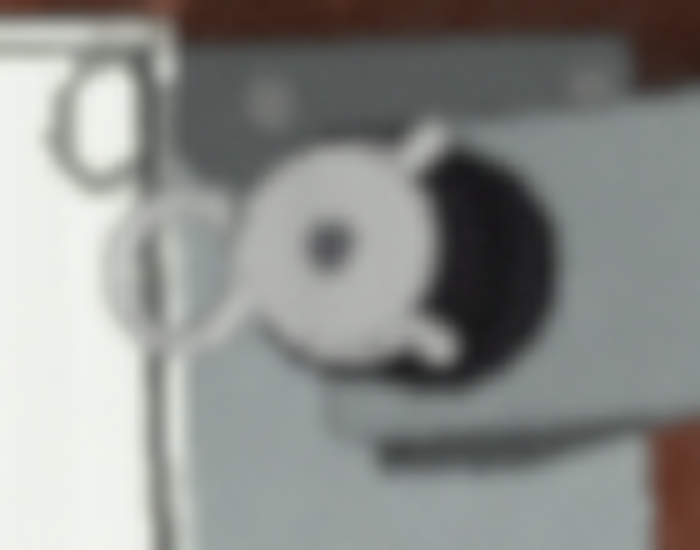

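View pics/sc.png

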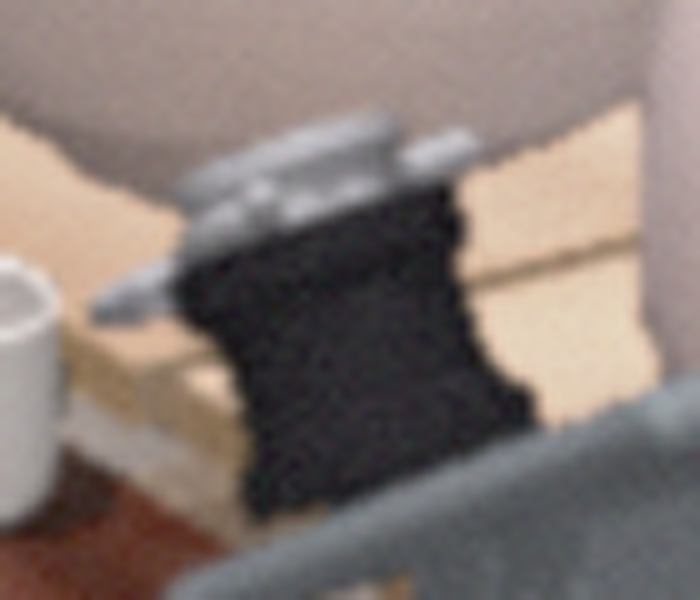

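Run:
```python
from h import *
np.set_printoptions(precision=2,suppress=True)
O=np.array([547.8,-199.5,210]);c,s=np.cos(np.radians(38)),np.sin(np.radians(38))
xs=np.array([0,-c,s]);zs=np.array([0,s,c])
Rr=R.from_euler('x',-38,degrees=True)*R.from_euler('z',-4.4,degrees=True)
print('rv',Rr.as_rotvec(degrees=True))
E=O-35.5*xs
cmd0=np.array([509.4,272.1,94.3])
for dz in (45,0):
  for pull in (0,):
    T=E-120*xs+(-3+75.3+dz)*zs+0.5*xs   # tip 10 beyond plane when dz=0
    print(dz,T,(T-cmd0)/10)
print(xs*-4, zs*5)
```

```text
rv [-37.98  -1.46  -4.24]
45 [547.8   -5.14 207.01] [  3.84 -27.72  11.27]
0 [547.8  -32.85 171.55] [  3.84 -30.49   7.72]
[-0.    3.15 -2.46] [0.   3.08 3.94]
```

Emit:
move_arm(
  targets=[
    {"travel": [0, 0, 1], "twist": [0, 0, 0], "jaw": 1},
    {"travel": [0, 0, 4], "twist": [0, 0, 0], "jaw": 1},
    {"travel": [0, 0, 9], "twist": [0, 0, 0], "jaw": 1},
    {"travel": [0, 0, 15], "twist": [0, 0, 0], "jaw": 1},
    {"travel": [0, 0, 18], "twist": [0, 0, 0], "jaw": 1},
    {"travel": [0, 0, 18], "twist": [0, 0, 0], "jaw": 1},
    {"travel": [0, 0, 18], "twist": [0, 0, 0], "jaw": 1},
  ],
)

```text
t: 3.92
tool_pos: [508.0, 271.7, 272.1]
tool_rot: [-3.139, 0.001, 1.649]
contact_force: [1.1, 0.6, -1.3]
finger_gap: 0.198
```

Run:
```python
from h import *
s=ctrl.read_state();print({k:np.round(s[k],3) for k in ['t','joint_pos','tool_pos','tool_rot','contact_force','finger_gap']})
p,im,d=snap('side','s4')
cv2.imwrite('pics/s4c.png',cv2.resize(im[130:330,180:430,::-1],None,fx=3,fy=3))
p,im,d=snap('top','t4')
cv2.imwrite('pics/t4c.png',cv2.resize(im[130:330,160:400,::-1],None,fx=3,fy=3))
```

```text
{'t': np.float64(3.925), 'joint_pos': array([0.294, 0.106, 1.776, 0.   , 1.262, 0.217]), 'tool_pos': array([507.984, 271.747, 272.054]), 'tool_rot': array([-3.139e+00,  1.000e-03,  1.649e+00]), 'contact_force': array([ 1.101,  0.629, -1.278]), 'finger_gap': np.float64(0.198)}
```

View pics/s4c.png

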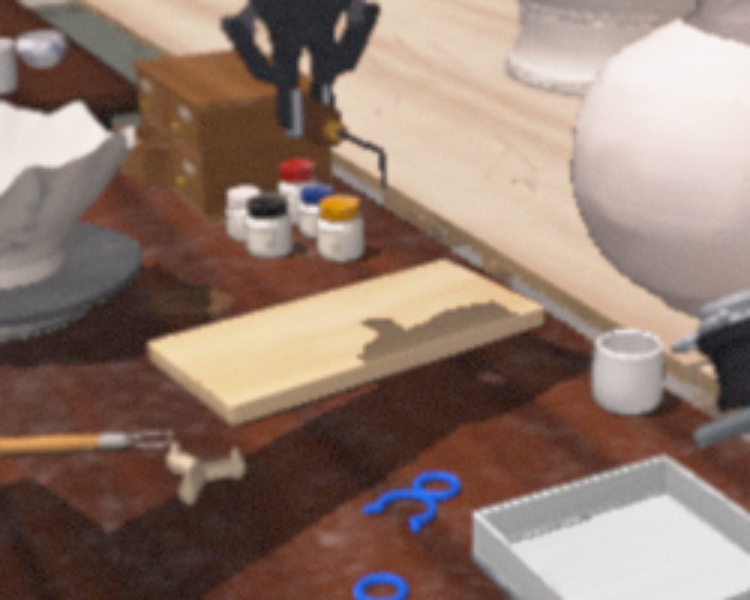

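View pics/t4c.png

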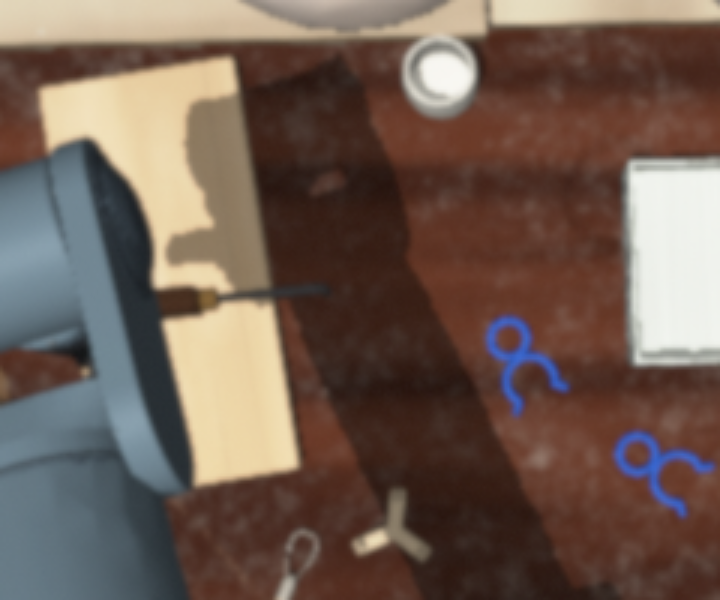

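Emit:
move_arm(
  targets=[
    {"travel": [0.8, -5, 0], "twist": [-7, -0.3, -0.8], "jaw": 1},
    {"travel": [1.6, -11, 0], "twist": [-15, -0.6, -1.7], "jaw": 1},
    {"travel": [2.6, -17, 0], "twist": [-23, -0.9, -2.5], "jaw": 1},
    {"travel": [3.4, -22, -1], "twist": [-31, -1.2, -3.4], "jaw": 1},
    {"travel": [3.9, -25.5, -3], "twist": [-38, -1.5, -4.2], "jaw": 1},
    {"travel": [3.9, -26.8, -5], "twist": [-38, -1.5, -4.2], "jaw": 1},
    {"travel": [3.9, -26.8, -5.5], "twist": [-38, -1.5, -4.2], "jaw": 1},
    {"travel": [3.9, -26.8, -5.5], "twist": [-38, -1.5, -4.2], "jaw": 1},
    {"travel": [3.9, -26.8, -5.5], "twist": [-38, -1.5, -4.2], "jaw": 1},
    {"travel": [3.9, -26.8, -5.5], "twist": [-38, -1.5, -4.2], "jaw": 1},
  ],
)

```text
t: 5.28
tool_pos: [548.3, 4.5, 219.8]
tool_rot: [3.14, 0.664, 1.572]
contact_force: [0.7, -0.5, -0.8]
finger_gap: 0.198
```

```bash
cat > look.py <<'E'
import sys
from h import *
np.set_printoptions(precision=2,suppress=True)
t=sys.argv[1]
s=ctrl.read_state();print({k:np.round(s[k],3) for k in ['t','joint_pos','tool_pos','tool_rot','contact_force','finger_gap']})
Rt=R.from_euler('xyz',s['tool_rot']);T=np.array(s['tool_pos'])
tip=T+Rt.apply([-119.5,0,88.3])
O=np.array([547.8,-199.5,210]);c,sn=np.cos(np.radians(38)),np.sin(np.radians(38))
M=np.array([[0,-c,sn],[1,0,0],[0,sn,c]])
print('tip',tip,'tip in shaft',M@(tip-O),'pickz in shaft',M@Rt.apply([0,0,-1]),'pickx',M@Rt.apply([-1,0,0]))
for n in sys.argv[2:]:
    p,im,d=snap(n,t+n)
    q=proj(p,tip)[0]; print(n,'tip px',q,'eye px',proj(p,O+M.T@[-35.5,0,0])[0])
    w=np.clip(q.astype(int),[60,50],[580,430])
    cv2.imwrite(f'pics/{t}{n}c.png',cv2.resize(im[w[1]-50:w[1]+50,w[0]-60:w[0]+60,::-1],None,fx=6,fy=6,interpolation=cv2.INTER_CUBIC)); print('crop origin',w-[60,50])
E
python3 look.py a top side wrist
```

```text
{'t': np.float64(5.275), 'joint_pos': array([ 0.01,  0.18,  1.87, -0.72,  1.2 ,  0.32]), 'tool_pos': array([548.34,   4.47, 219.82]), 'tool_rot': array([3.14, 0.66, 1.57]), 'contact_force': array([ 0.67, -0.45, -0.77]), 'finger_gap': np.float64(0.198)}
tip [ 548.67 -144.06  223.85] tip in shaft [-35.16   0.87  45.05] pickz in shaft [-0. -0.  1.] pickx [1. 0. 0.]
top tip px [426.83 204.12] eye px [437.38 206.81]
crop origin [366 154]
side tip px [404.   215.68] eye px [412.64 241.69]
crop origin [343 165]
wrist tip px [316.76 510.82] eye px [315.04 442.49]
crop origin [256 380]
```

View pics/atopc.png

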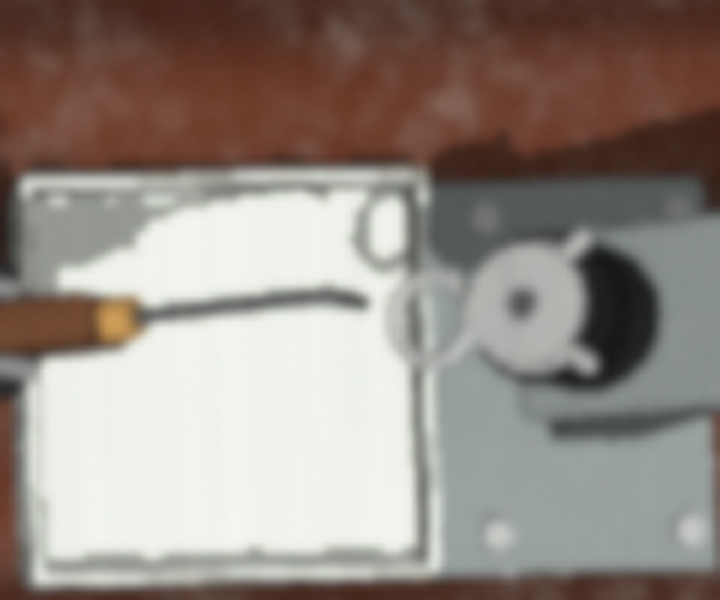

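View pics/asidec.png

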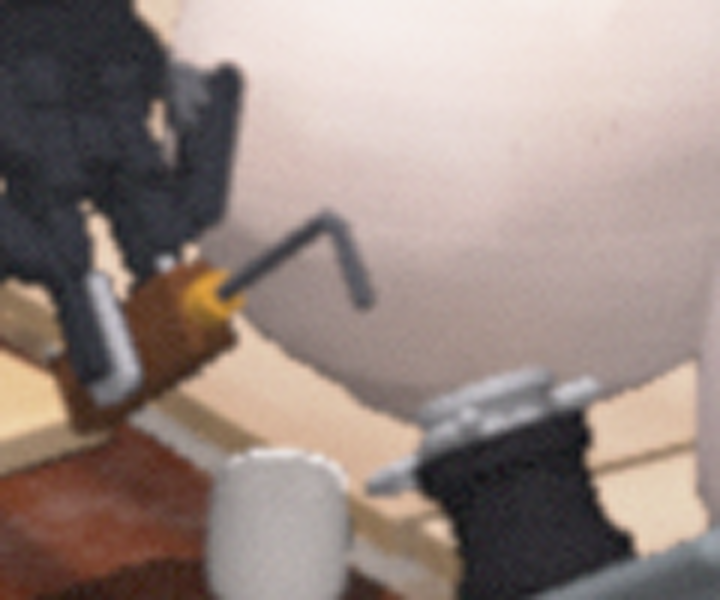

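View pics/awrist.png

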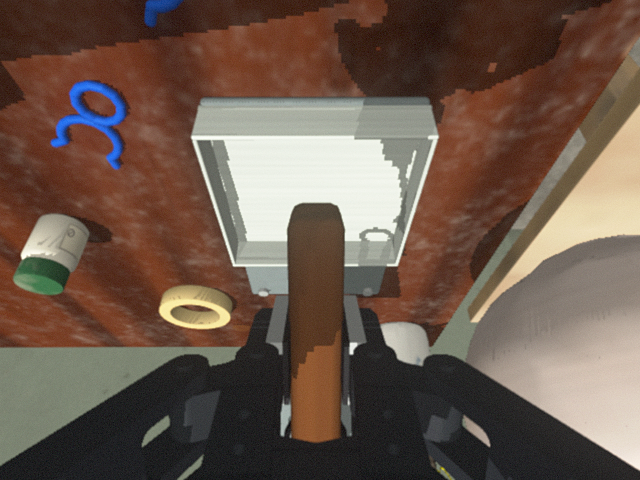

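Emit:
move_arm(
  targets=[
    {"travel": [-0.1, -0.9, -1.3], "twist": [0, 0, 0], "jaw": 1},
    {"travel": [-0.1, -1.6, -2.2], "twist": [0, 0, 0], "jaw": 1},
    {"travel": [-0.1, -2.1, -2.8], "twist": [0, 0, 0], "jaw": 1},
    {"travel": [-0.1, -2.1, -2.8], "twist": [0, 0, 0], "jaw": 1},
    {"travel": [-0.1, -2.1, -2.8], "twist": [0, 0, 0], "jaw": 1},
  ],
)

```text
t: 6.05
tool_pos: [547.1, -17.0, 191.1]
tool_rot: [3.141, 0.664, 1.572]
contact_force: [-0.1, -0.4, -0.5]
finger_gap: 0.196
```

```bash
python3 look.py b top side
```

```text
{'t': np.float64(6.05), 'joint_pos': array([-0.03,  0.22,  1.9 , -0.75,  1.13,  0.33]), 'tool_pos': array([547.09, -17.04, 191.07]), 'tool_rot': array([3.14, 0.66, 1.57]), 'contact_force': array([-0.07, -0.39, -0.47]), 'finger_gap': np.float64(0.196)}
tip [ 547.3  -165.57  195.12] tip in shaft [-35.9   -0.5    9.16] pickz in shaft [-0. -0.  1.] pickx [1. 0. 0.]
top tip px [435.08 206.66] eye px [437.38 206.81]
crop origin [375 156]
side tip px [410.38 236.52] eye px [412.64 241.69]
crop origin [350 186]
```

View pics/btopc.png

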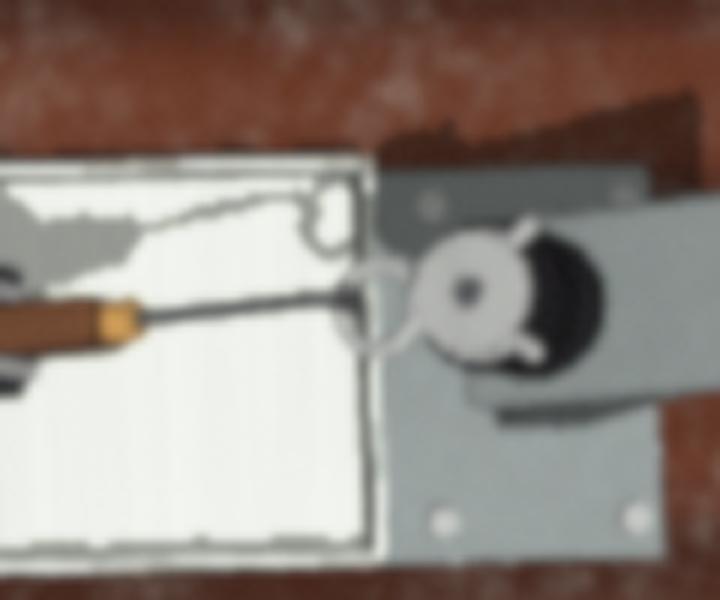

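View pics/bsidec.png

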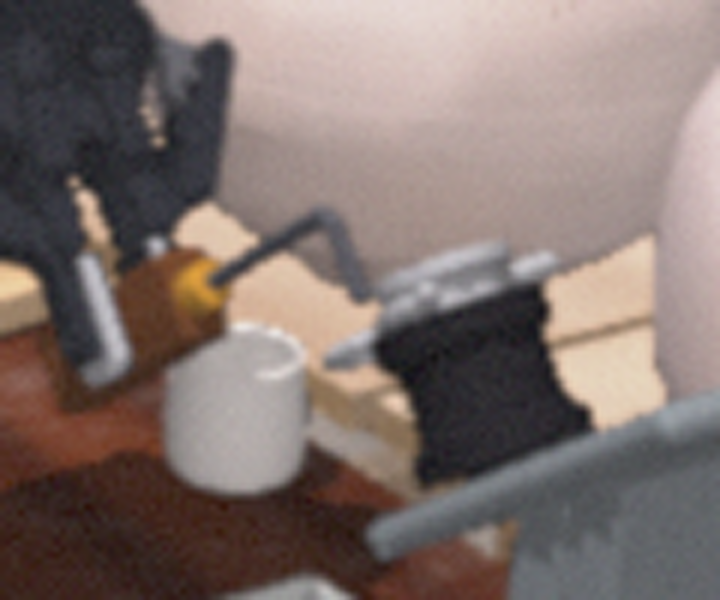

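Emit:
move_arm(
  targets=[
    {"travel": [-0.1, -0.4, -0.5], "twist": [0, 0, 0], "jaw": 1},
    {"travel": [-0.1, -0.8, -1.0], "twist": [0, 0, 0], "jaw": 1},
    {"travel": [-0.1, -1.2, -1.5], "twist": [0, 0, 0], "jaw": 1},
    {"travel": [-0.1, -1.2, -1.5], "twist": [0, 0, 0], "jaw": 1},
    {"travel": [-0.1, -1.2, -1.5], "twist": [0, 0, 0], "jaw": 1},
  ],
)

```text
t: 6.78
tool_pos: [546.0, -29.0, 175.9]
tool_rot: [-3.142, 0.664, 1.572]
contact_force: [0.7, -0.4, -0.5]
finger_gap: 0.199
```

```bash
python3 look.py c top side
```

```text
{'t': np.float64(6.775), 'joint_pos': array([-0.06,  0.23,  1.91, -0.76,  1.1 ,  0.34]), 'tool_pos': array([545.97, -29.04, 175.92]), 'tool_rot': array([-3.14,  0.66,  1.57]), 'contact_force': array([ 0.7 , -0.44, -0.51]), 'finger_gap': np.float64(0.199)}
tip [ 546.19 -177.57  179.96] tip in shaft [-35.78  -1.61 -10.17] pickz in shaft [-0. -0.  1.] pickx [1. 0. 0.]
top tip px [439.58 208.13] eye px [437.38 206.81]
crop origin [379 158]
side tip px [413.84 247.86] eye px [412.64 241.69]
crop origin [353 197]
```

View pics/ctopc.png

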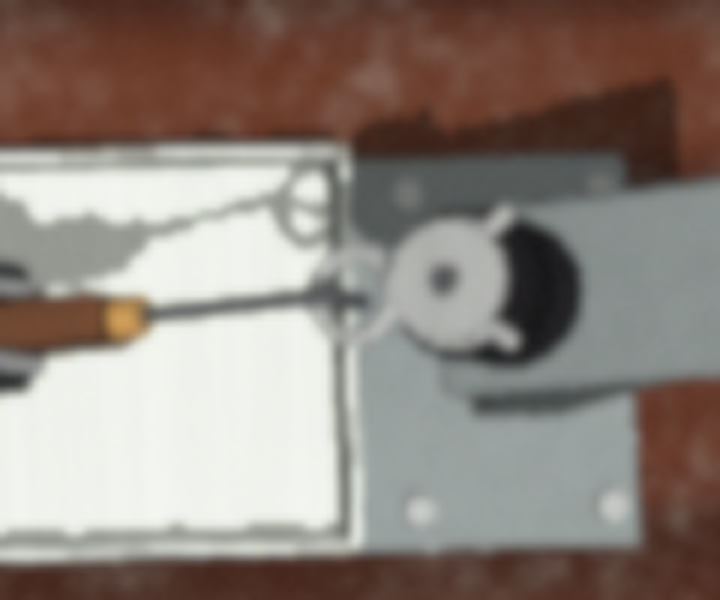

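View pics/csidec.png

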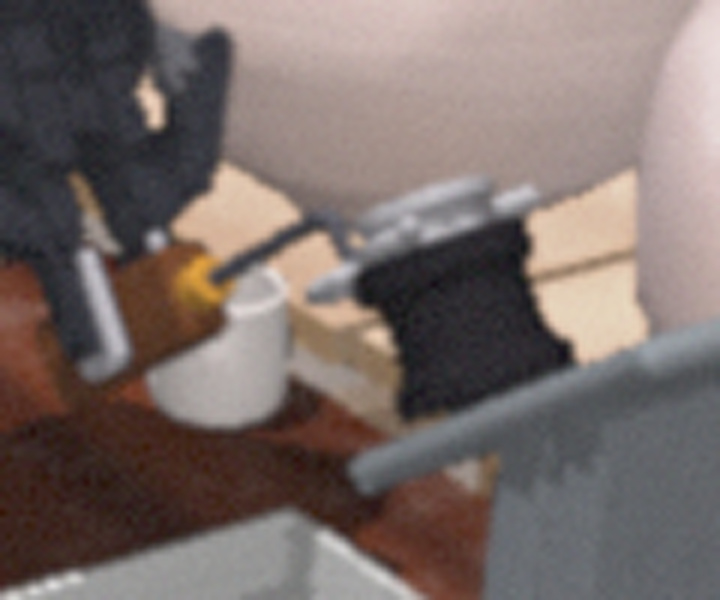

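Emit:
move_arm(
  targets=[
    {"travel": [0, 0.24, -0.18], "twist": [0, 0, 0], "jaw": 1},
    {"travel": [0, 0.47, -0.37], "twist": [0, 0, 0], "jaw": 1},
    {"travel": [0, 0.71, -0.55], "twist": [0, 0, 0], "jaw": 1},
    {"travel": [0, 0.95, -0.74], "twist": [0, 0, 0], "jaw": 1},
    {"travel": [0, 0.95, -0.74], "twist": [0, 0, 0], "jaw": 1},
  ],
)

```text
t: 7.5
tool_pos: [547.2, -20.6, 170.4]
tool_rot: [3.139, 0.668, 1.572]
contact_force: [2.1, -6.8, 4.5]
finger_gap: 0.197
```

```bash
python3 look.py d top side
```

```text
{'t': np.float64(7.5), 'joint_pos': array([-0.04,  0.25,  1.9 , -0.77,  1.1 ,  0.36]), 'tool_pos': array([547.17, -20.65, 170.41]), 'tool_rot': array([3.14, 0.67, 1.57]), 'contact_force': array([ 2.08, -6.82,  4.49]), 'finger_gap': np.float64(0.197)}
tip [ 547.55 -169.16  175.13] tip in shaft [-45.38  -0.25  -8.8 ] pickz in shaft [-0. -0.  1.] pickx [1. 0. 0.]
top tip px [434.67 207.86] eye px [437.38 206.81]
crop origin [374 157]
side tip px [411.08 248.45] eye px [412.64 241.69]
crop origin [351 198]
```

View pics/dtopc.png

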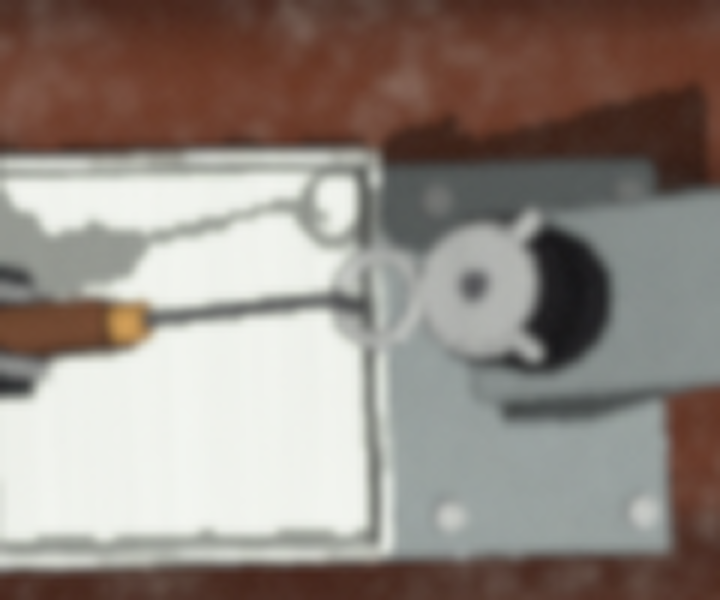

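View pics/dsidec.png

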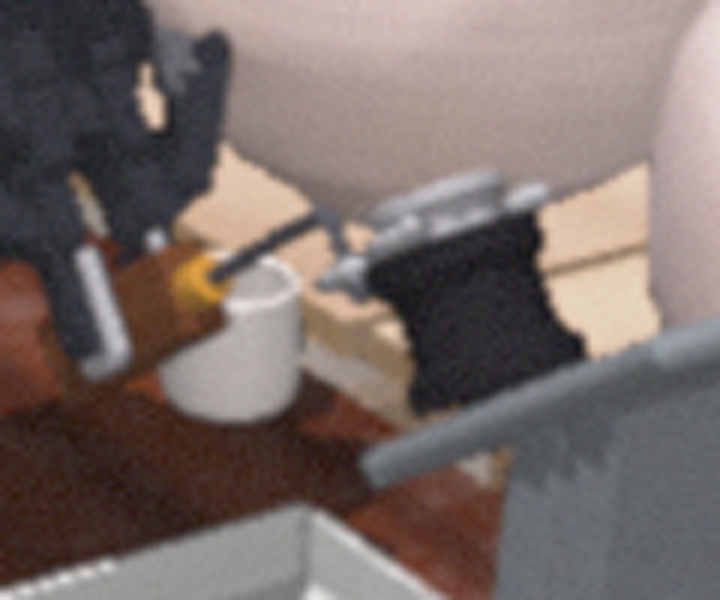

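Emit:
move_arm(
  targets=[
    {"travel": [0, 0.39, -0.31], "twist": [0, 0, 0], "jaw": 1},
    {"travel": [0, 0.79, -0.62], "twist": [0, 0, 0], "jaw": 1},
    {"travel": [0, 1.18, -0.92], "twist": [0, 0, 0], "jaw": 1},
    {"travel": [0, 1.58, -1.23], "twist": [0, 0, 0], "jaw": 1},
    {"travel": [0, 1.97, -1.54], "twist": [0, 0, 0], "jaw": 1},
    {"travel": [0, 1.97, -1.54], "twist": [0, 0, 0], "jaw": 1},
  ],
)

```text
t: 8.35
tool_pos: [545.7, 0.6, 152.5]
tool_rot: [-3.14, 0.663, 1.574]
contact_force: [0.2, 0.6, -0.9]
finger_gap: 0.196
```

```bash
python3 look.py e top side
```

```text
{'t': np.float64(8.35), 'joint_pos': array([-0.  ,  0.28,  1.9 , -0.76,  1.1 ,  0.41]), 'tool_pos': array([545.65,   0.65, 152.55]), 'tool_rot': array([-3.14,  0.66,  1.57]), 'contact_force': array([ 0.23,  0.63, -0.89]), 'finger_gap': np.float64(0.196)}
tip [ 545.98 -147.88  156.57] tip in shaft [-73.57  -1.82 -10.33] pickz in shaft [-0. -0.  1.] pickx [1. 0. 0.]
top tip px [421.91 210.11] eye px [437.38 206.81]
crop origin [361 160]
side tip px [401.78 253.9 ] eye px [412.64 241.69]
crop origin [341 203]
```

View pics/etopc.png

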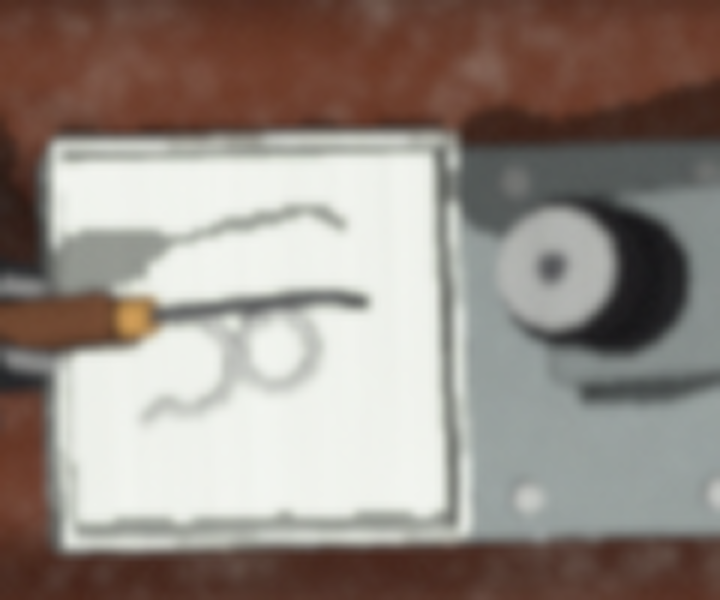

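View pics/esidec.png

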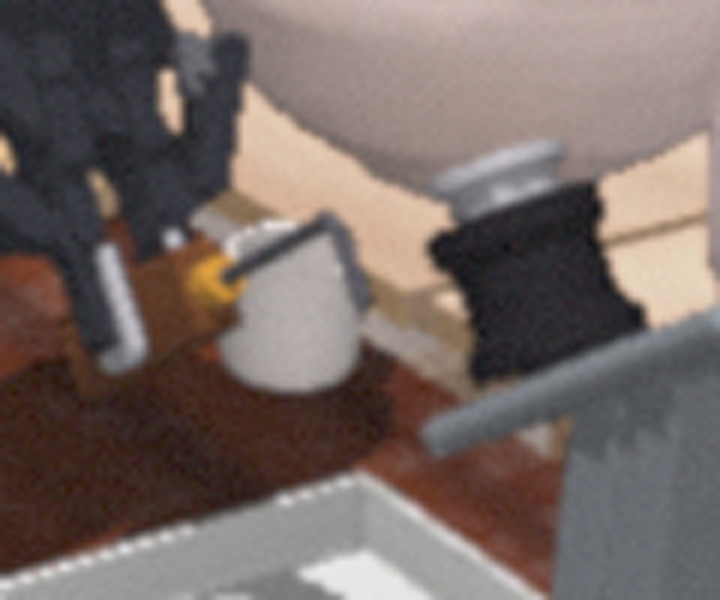

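Emit:
move_arm(
  targets=[
    {"travel": [0, 2, 3], "twist": [0, 0, 0], "jaw": 1},
    {"travel": [-0.5, 6, 6], "twist": [6, 0.2, 0.7], "jaw": 1},
    {"travel": [-1.2, 11, 7.5], "twist": [14, 0.5, 1.5], "jaw": 1},
    {"travel": [-2, 16, 7.5], "twist": [22, 0.9, 2.4], "jaw": 1},
    {"travel": [-2.8, 21, 7], "twist": [30, 1.2, 3.3], "jaw": 1},
    {"travel": [-3.5, 25, 6], "twist": [38, 1.5, 4.2], "jaw": 1},
    {"travel": [-3.7, 27.2, 4.7], "twist": [38, 1.5, 4.2], "jaw": 1},
    {"travel": [-3.7, 27.2, 3], "twist": [38, 1.5, 4.2], "jaw": 1},
    {"travel": [-3.7, 27.2, 2], "twist": [38, 1.5, 4.2], "jaw": 1},
    {"travel": [-3.7, 27.2, 2], "twist": [38, 1.5, 4.2], "jaw": 1},
  ],
)

```text
t: 9.7
tool_pos: [508.5, 271.3, 171.9]
tool_rot: [-3.139, 0.001, 1.648]
contact_force: [0.4, -0.6, -0.2]
finger_gap: 0.199
```

```bash
python3 look.py f side wrist top
```

```text
{'t': np.float64(9.7), 'joint_pos': array([ 0.29,  0.23,  1.83, -0.  ,  1.08,  0.22]), 'tool_pos': array([508.5 , 271.3 , 171.89]), 'tool_rot': array([-3.14,  0.  ,  1.65]), 'contact_force': array([ 0.41, -0.61, -0.23]), 'finger_gap': np.float64(0.199)}
tip [517.47 152.06  83.69] tip in shaft [-354.8   -30.33  116.91] pickz in shaft [0.61 0.   0.79] pickx [ 0.79  0.08 -0.61]
side tip px [309.17 234.89] eye px [412.64 241.69]
crop origin [249 184]
wrist tip px [315.24 509.41] eye px [ 326.33 1248.19]
crop origin [255 380]
top tip px [274.09 231.  ] eye px [437.38 206.81]
crop origin [214 180]
```

View pics/fsidec.png

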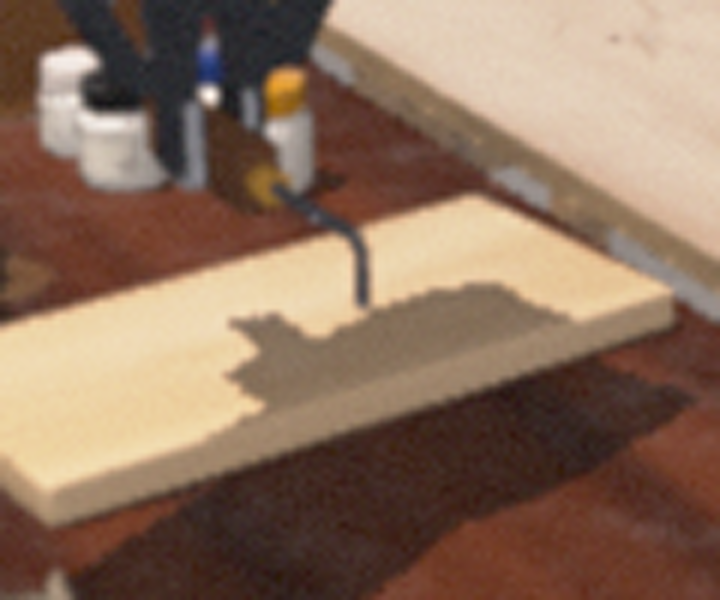

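View pics/fwrist.png

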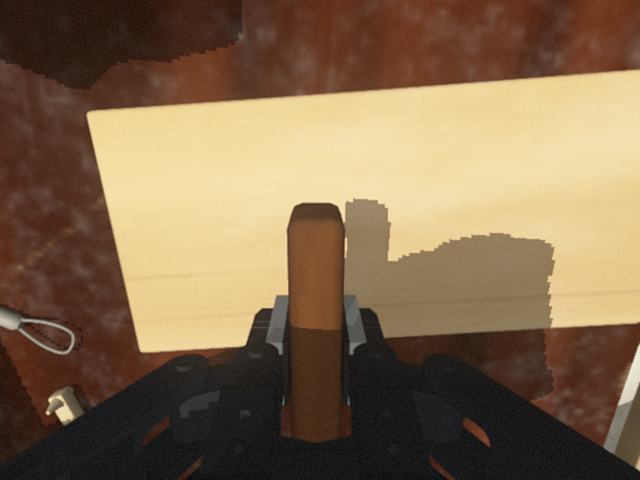

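View pics/ftop.png

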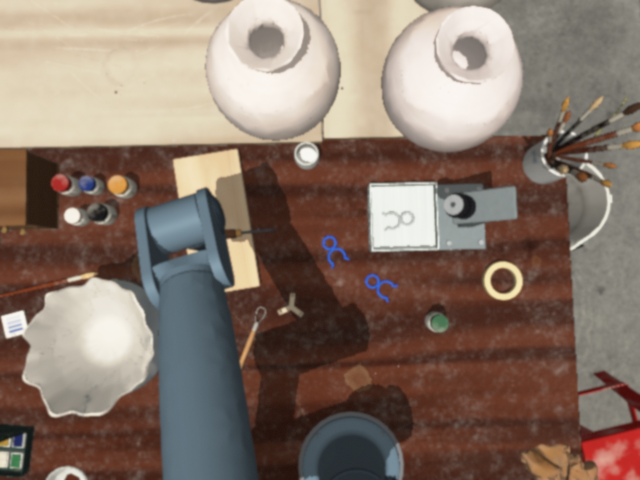

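Emit:
move_arm(
  targets=[
    {"travel": [0, 0, -3], "twist": [0, 0, 0], "jaw": 1},
    {"travel": [0, 0, -5.5], "twist": [0, 0, 0], "jaw": 1},
    {"travel": [0, 0, -7], "twist": [0, 0, 0], "jaw": 1},
    {"travel": [0, 0, -7.5], "twist": [0, 0, 0], "jaw": 1},
    {"travel": [0, 0, -7.8], "twist": [0, 0, 0], "jaw": 1},
    {"travel": [0, 0, -7.8], "twist": [0, 0, 0], "jaw": 1},
    {"travel": [0, 0, -7.8], "twist": [0, 0, 0], "jaw": 1},
  ],
)

```text
t: 10.72
tool_pos: [509.4, 272.4, 95.8]
tool_rot: [3.14, -0.0, 1.649]
contact_force: [-0.2, 0.2, -1.0]
finger_gap: 0.2
```

```bash
python3 look.py g side
```

```text
{'t': np.float64(10.725), 'joint_pos': array([ 0.29,  0.36,  1.85, -0.  ,  0.94,  0.22]), 'tool_pos': array([509.37, 272.37,  95.85]), 'tool_rot': array([ 3.14, -0.  ,  1.65]), 'contact_force': array([-0.18,  0.19, -0.95]), 'finger_gap': np.float64(0.2)}
tip [518.77 153.26   7.51] tip in shaft [-402.65  -29.03   57.62] pickz in shaft [ 0.62 -0.    0.79] pickx [ 0.79  0.08 -0.61]
side tip px [310.28 264.52] eye px [412.64 241.69]
crop origin [250 214]
```

View pics/gsidec.png

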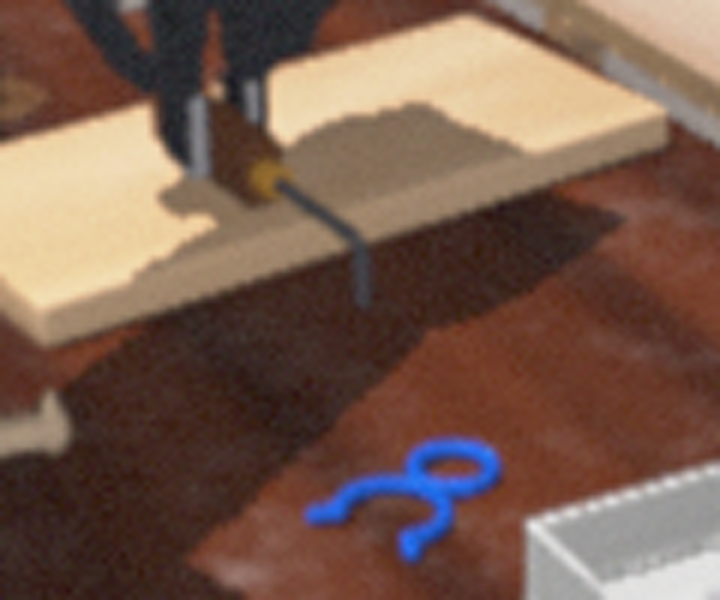

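Emit:
move_arm(
  targets=[
    {"travel": [0, 0, -0.08], "twist": [0, 0, 0], "jaw": 1},
    {"travel": [0, 0, -0.16], "twist": [0, 0, 0], "jaw": 1},
    {"travel": [0, 0, -0.16], "twist": [0, 0, 0], "jaw": 1},
    {"travel": [0, 0, -0.16], "twist": [0, 0, 0], "jaw": 1},
  ],
)

```text
t: 11.28
tool_pos: [509.1, 272.3, 94.3]
tool_rot: [3.142, 0.0, 1.649]
contact_force: [-3.0, -0.2, 5.0]
finger_gap: 0.198
```

Contact of about 5 N at the same height as at the grasp, so the handle stands on the board. Opening slowly.

Emit:
move_arm(
  targets=[
    {"travel": [0, 0, 0], "twist": [0, 0, 0], "jaw": 0.75},
    {"travel": [0, 0, 0], "twist": [0, 0, 0], "jaw": 0.65},
    {"travel": [0, 0, 0], "twist": [0, 0, 0], "jaw": 0.5},
    {"travel": [0, 0, 0], "twist": [0, 0, 0], "jaw": 0.4},
    {"travel": [0, 0, 0], "twist": [0, 0, 0], "jaw": 0.4},
    {"travel": [0, 0, 2], "twist": [0, 0, 0], "jaw": 0.4},
    {"travel": [0, 0, 6], "twist": [0, 0, 0], "jaw": 0.4},
    {"travel": [0, 0, 12], "twist": [0, 0, 0], "jaw": 0.4},
    {"travel": [0, 0, 18], "twist": [0, 0, 0], "jaw": 0.4},
    {"travel": [0, 0, 20], "twist": [0, 0, 0], "jaw": 0.4},
  ],
)

```text
t: 12.52
tool_pos: [510.4, 272.8, 300.3]
tool_rot: [3.132, -0.002, 1.649]
contact_force: [-0.4, -1.5, -0.0]
finger_gap: 0.602
```

Emit:
move_arm(
  targets=[
    {"travel": [0, 5, 0], "twist": [0, 0, 0], "jaw": 0.2},
    {"travel": [-2, 11, 2], "twist": [0, 0, 0], "jaw": 0},
    {"travel": [-4, 17, 2], "twist": [0, 0, 0], "jaw": 0},
    {"travel": [-6, 22, 2], "twist": [0, 0, 0], "jaw": 0},
    {"travel": [-6, 22, 2], "twist": [0, 0, 0], "jaw": 0},
    {"travel": [-6, 22, 2], "twist": [0, 0, 0], "jaw": 0},
  ],
)

```text
t: 13.28
tool_pos: [448.7, 491.9, 313.2]
tool_rot: [-3.141, 0.001, 1.649]
contact_force: [0.7, 0.3, -0.3]
finger_gap: 1.0
```

```bash
python3 look.py z side top
python3 - <<'E'
from h import *
p,im,d=load('zside');cv2.imwrite('pics/zs.png',cv2.resize(im[215:375,200:440,::-1],None,fx=3,fy=3,interpolation=cv2.INTER_CUBIC))
p,im,d=load('ztop');p0,i0,d0=load('top0')
a=np.vstack([im[130:270,160:500],i0[130:270,160:500]]);cv2.imwrite('pics/zt.png',cv2.resize(a[:,:,::-1],None,fx=2,fy=2))
E
```

```text
{'t': np.float64(13.275), 'joint_pos': array([ 0.66,  0.27,  1.5 , -0.  ,  1.36,  0.58]), 'tool_pos': array([448.68, 491.91, 313.25]), 'tool_rot': array([-3.14,  0.  ,  1.65]), 'contact_force': array([ 0.65,  0.29, -0.31]), 'finger_gap': np.float64(1.0)}
tip [457.95 372.69 225.05] tip in shaft [-441.63  -89.85  364.14] pickz in shaft [0.61 0.   0.79] pickx [ 0.79  0.08 -0.61]
side tip px [247.3 156.8] eye px [412.64 241.69]
crop origin [187 106]
top tip px [145.32 259.76] eye px [437.38 206.81]
crop origin [ 85 209]
```

View pics/zs.png

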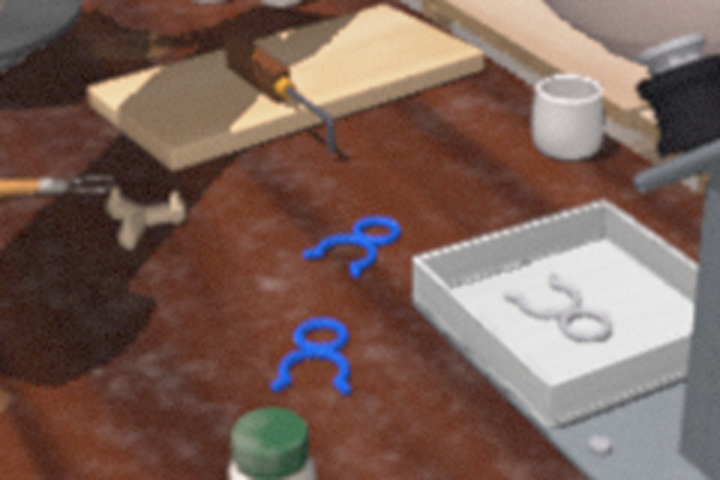

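View pics/zt.png

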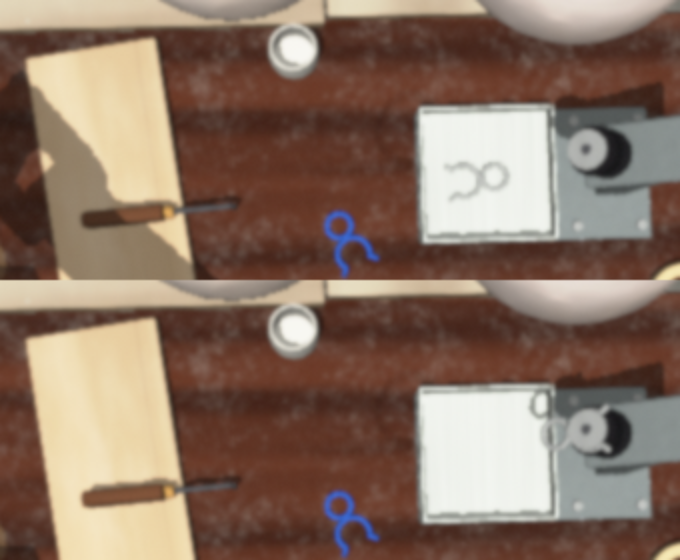

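The pick is upright on the board with its hook over the same edge, and the clip lies flat in the tray. The pot, stilt, jar and blue clips are where they were.

```bash
python3 -c "
from bench import ctrl
print(ctrl.close_job())"
```

```text
the job is handed in; nothing more can be done
None
```

I pulled the clip off the shaft by its eye with the hooked pick and it fell into the catch tray. I then laid the pick back on the board and handed the job in at about 13 s of the 56 s allowed.

- **The pull:** I gripped the pick by its handle and lowered the hook into the eye, square to the shaft. I then pulled straight down the slope. The pull was about 8 N when I checked it part-way, and the fingers never touched the clip.
- **Clip:** in the last pictures it lies flat in the tray and looks unbent, but I judged its shape by eye and did not measure it.
- **Pick:** it stands upright on the board with its hook over the same edge. The release position was within 1 mm of where I gripped it.
- **Other things:** the pot, stilt, jar and blue look-alike clips look unmoved when compared with the first pictures.
- **Disagreements:** the eye's far edge read about 2 mm off my calculated position in the top view, and the two views of the handle's centre differed by about 3 mm along its length. I also shifted the hook 1 mm sideways before inserting it because the top view showed it slightly off-centre. None of this caused trouble.

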